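# Close the shield box and hang its test tag

## Robot

A 7-joint arm with a two-finger parallel gripper is mounted at the origin on the work surface. World frame = base frame: x ahead of the robot, y to its left, z up, the work surface at z = 0. Lengths are in mm, angles in rad, forces in N, time in s.
With the tool pointing down it reaches from about 400 to 900 mm from the base axis. Payload 5.5 kg.
Tool frame: the origin (TCP) lies at the very end of the fingers, on their centre line; the grasp point (between the pads) lies manip.tcp_to_grasp behind it (manip.tcp_to_grasp is the distance from the TCP to the grasp point, in mm); z points along the fingers, y is the line along which they close (so a half turn about z gives the same grasp; the last joint's range is limited). The gripper opens to 92 mm and grips with 3 to 60 N. Pads are 19 mm wide; open, the fingers measure 130 mm over their backs; the gripper's body (75 mm by 190 mm) begins 47 mm behind the grasp point.
Start: joints at [1.45, 0.501, -0.427, 1.55, 0.221, 1.138, -0.21], TCP at [243.423, -602.698, 226.729] pointing down, gripper open.
Joint ranges: [-2.88, 2.88], [-0.31, 2.03], [-1.54, 1.56], [0.2, 2.42], [-1.41, 4.55], [0.19, 2.02], [-2.57, 2.57]. Speed limits (rad/s): [2.57, 2.57, 3.14, 3.14, 3.14, 3.14, 3.14].

## Interface

Orientations are given as a unit quaternion [x, y, z, w].
In Python, from workcell import manip, grab_frame, calibration, look_for, regions_of, pinpoint gives the robot as it stands. The module is installed in compiled form; this text tells all that it offers.
- The arm moves only by the tool step_arm, never from a script. Its argument "commands" is one flat list of numbers, 7 for each row, row after row: the closure, from -1 (fully open) to 1 (shut), then the shift along the world's x, y, z in mm, then the turn, a rotation vector about the world's x, y, z in degrees. In form: [fingers, x, y, z, rx, ry, rz, fingers, x, y, z, rx, ry, rz, ...]. A call has 1 to 10 rows; each row is the pose to reach, as a shift and turn from the pose commanded when the call began; what a row does not reach only later rows make up. A row lasts 1/8 s, in which the tool goes at most 62.5 mm and 10.7 degrees, less where a joint would pass 70% of its speed; a pose out of reach is approached as far as the arm can. A call with a gripper value outside its range is refused whole. The fingers move at their own pace and stop on an object; the grip force is fixed at half the most. Time passes only in rows, so rows that repeat a pose let the fingers close. It gives the time, the measured TCP pose, the force, the opening and the grip force at its end, in the units of the state.
- manip.observe(): the state, without advancing time (a new reading comes with each control period).
- grab_frame(name): name is "scene" or "top"; returns the picture (420x560x3 uint8, red, green, blue); there is no depth.
- calibration(name): a dict with "intrinsics" (3x3 intrinsics, pixels), "position" and "attitude" of the camera in the world. Camera axes: x right, y down, z forward; pixel columns grow to the right and rows downward; lengths in mm; the calibration is good to about 2 mm. A picture is of the moment at which its call begins. calibration takes no time and is no camera call.
- manip.finish_job(): hands the job in; it is judged then, once.
Trained networks look in the newest picture that a camera, given by its name, has taken for a name from the list of things; names that differ only in an ending like _2 or _b are one class to them, and where a whole thing is asked for, a point or a joint stands for the part that bears it (a point fixed in the world has none). Each returns a list of dicts, best first, with "confidence" (0 to 1); they miss things now and then, are a little off and sometimes report something else, mostly with a low value. They report only what shows in the picture. A call takes as long as a camera call. They do not tell look-alikes from the thing itself.
- look_for(query, camera): "centre" ([column, row] in pixels, amid what is visible of it).
- regions_of(query, camera): "mask" (420x560 bool, what is visible of it) and "centre" ([column, row] in pixels, amid what is visible of it).
- pinpoint(query, camera): "centre" ([column, row] in pixels: a listed point, or the origin of a listed thing).
The state is a dict: "time_s": time; "qpos": joint angles; "joint_velocities": joint speeds; "joint_efforts": joint torques, N m; "tool_pos": TCP position; "eef_rot": TCP orientation; "ft_force": force on the tool from outside, world axes, zero at the start; "torque": the same for the moment, N m; "width": opening from 0.0 (shut) to 1.0 (fully open); "finger_force": force on a finger pad.
Only numpy, scipy, OpenCV 4.12 (cv2) and the standard library are available. Lean on these libraries where they do the work, as an engineer would, in place of code of your own. Each camera call takes 0.05 s, during which the arm holds its last target. There are 200 camera calls.

## Task

The radio in the shield box's open drawer is ready for test. Push the drawer fully home until its catch seats it flush with the box's face, then take the plate with the large hole out of the stand and hang it by that hole on the peg on the box's front, letting it hang freely. Leave the blank plate in its slot and don't knock the other things on the bench about.

Things in the scene. Friction and masses are not known exactly. Their poses are not given: they have to be found in the camera images.
- shield_box: Grey metal test box, 280 deep (x) x 360 wide (y) x 180 high mm, fixed to the bench. Origin: on the bench under the middle of its front face, which is the plane x = 0 in its frame (the box reaches back to x = +280 mm) and faces the robot (-x). Drawer on its left (+y) part, centred at y = +60 mm; solid column on its right part with a 10 mm thick round steel peg at y = -115 mm.
- drawer (a joint): How far the drawer is open, in m: 0 is fully home (its front flush with the box's face), up to 0.17. It slides along the box's x axis, opening to -x. It drags lightly (a few N); a spring catch resists with about 8 N (up to 15 N if pushed fast) between 22 and 10 mm open, and once pushed to less than 6 mm open it pulls the drawer home by itself.
- drawer_handle (a point): Middle of the drawer's horizontal bar handle: bar 11 mm thick, 120 mm long along the box's y axis, centre 35 mm out from the drawer's front (29 mm of free space behind the bar) and 135 mm above the bench. The drawer's aluminium front is 214 wide and reaches from 15 to 165 mm above the bench. It moves with the drawer; axes as the box's.
- peg_mid (a point): Point on the axis of the peg, 50 mm out from the box's front face, 155 mm above the bench. Axes as the box's: the peg points to -x (towards the robot), horizontal, diameter 10 mm, 80 mm long from the face and then a tip that rises 6 mm over the last 10 mm.
- peg_tip (a point): Centre of the peg's slightly raised tip, 90 mm out from the box's face, 161 mm above the bench. The round end goes 5 mm beyond.
- tag: The test tag: loose white plastic plate with a large round hole, 150 high (z) x 64 wide (y) x 6 thick (x) mm, 80 g, standing upright in one of the stand's two slots. Origin: centre of its lower edge; z up along the plate, x normal to it. At the start its foot is 8 mm above the bench, its top edge 158 mm.
- tag_hole (a point): Centre of the tag's hole, diameter 30 mm, in the plate's mid-thickness, 108 mm above its lower edge and 42 mm below its top edge (27 mm of solid plate above the hole to grip). Axes as the tag's: x is the hole's axis.
- blank: Blank plate without a hole, otherwise the same as the tag (150 x 64 x 6 mm), standing in the stand's other slot; stays there. Origin: centre of its lower edge, z up, x normal to it.
- tag_stand: Black stand with two slots, 70 (x) x 190 (y) x 38 (z) mm, fixed to the bench. Origin: centre of its underside. The slots are 9 mm wide in x, 30 mm deep with their floor 8 mm above the bench, and lie at y = +45 and -45 mm in its frame.
- radio: Bystander: white finned radio unit 200 x 130 x 56 mm; origin centre of underside.
- load: Bystander: dark round load, diameter 48, height 52 mm; origin centre of underside.
- spanner: Bystander: steel spanner 160 mm long lying on the bench along its x axis.
- driver: Bystander: screwdriver 180 mm long lying on the bench along its x axis.
- cleaner: Bystander: bottle, diameter 60, height 150 mm; origin centre of underside.
- bin: Bystander: black open bin 110 x 80 x 50 mm; origin centre of underside.
- adapter_case: Bystander: black case 150 x 90 x 35 mm; origin centre of underside.
Mind the look-alikes: they are no part of the job. What is shaped like the tag_stand but turquoise is not meant.

How it is judged (in metres and radians):
On the way, in this order (a step that is already met when the one before it is completed fails the run):
1. the drawer is home, seated at its catch (value of joint drawer below 0.004 m), for 0.2 s.
2. the tag's hole is on the peg (x of tag_hole in the frame of peg_mid between -0.04 and 0.05 m and y of tag_hole in the frame of peg_mid between -0.012 and 0.012 m and z of tag_hole in the frame of peg_mid between -0.016 and 0.013 m), for 0.2 s.
At the end, for the whole second after the job is handed in: Drawer less than 4 mm open; the tag hangs from the peg by its hole: hole centre between the face and the peg's tip, within 12 mm of the peg's axis sideways and 3 to 16 mm below it, tag upright within 0.3 rad, released and at rest, its weight on the box; the blank plate still in its slot (value of joint drawer below 0.004 m and x of tag_hole in the frame of peg_mid between -0.04 and 0.05 m and y of tag_hole in the frame of peg_mid between -0.012 and 0.012 m and z of tag_hole in the frame of peg_mid between -0.016 and -0.003 m and angle between tag's own z axis and vertical below 0.3 rad and linear speed of tag below 0.03 m/s and contact force between tag and shield_box above 0.1 N and contact force between the fingers and tag below 0.05 N and distance between blank and tag_stand below 0.065 m); the robot touches nothing.
It fails at once if the blank plate is taken or pushed out of its slot (moved over 25 mm) (distance of blank from where it was at the start of the episode above 0.025 m).
It fails at once if a bystander on the bench is moved over 30 mm (distance of any of radio, load, spanner, driver, cleaner, bin, adapter_case from where it was at the start of the episode above 0.03 m).
It also fails if it takes over 61 s, if anything falls off the work surface, if the arm or the gripper's body presses on something with over 40 N, if the wrist force passes 120 N, or if a joint passes its speed limit or range.

## Working session

There is one attempt and no reset: what is moved stays moved. The work goes in short steps, Python scripts to look and compute and a tool call to move; the robot and the scene stay as the last step left them, time stands still between calls to the robot, and variables do not carry over. Pictures are saved under pics/ and viewed, at most 10 in all, crops included, and the job is handed in when it is done.

Besides the shell and the picture viewer there is one more tool, called after "Call:" in YAML: its name, and indented under it one key for each argument. step_arm: Moves the arm, as the interface text tells. Its arguments: {"type":"object","properties":{"commands":{"type":"array"}},"required":["commands"]}

```bash
mkdir -p pics
cat > h.py <<'E'
import numpy as np, cv2
from scipy.spatial.transform import Rotation as R
from workcell import manip, grab_frame, calibration, look_for, regions_of, pinpoint
def cam(n):
    c=calibration(n); K=np.array(c["intrinsics"]); p=np.array(c["position"],float); A=np.array(c["attitude"],float)
    M=A if A.shape==(3,3) else R.from_quat(A).as_matrix()
    return K,p,M
def ray(n,px):
    K,p,M=cam(n); d=M@np.linalg.inv(K)@np.array([px[0],px[1],1.]); return p,d/np.linalg.norm(d)
def onz(n,px,z):
    p,d=ray(n,px); return p+d*(z-p[2])/d[2]
def proj(n,X):
    K,p,M=cam(n); q=K@(M.T@(np.array(X,float)-p)); return q[:2]/q[2]
def tri(a,b):
    p,d=ray(*a); q,e=ray(*b)
    s=np.linalg.lstsq(np.c_[d,-e],q-p,rcond=None)[0]; u,v=p+d*s[0],q+e*s[1]
    return (u+v)/2,np.linalg.norm(u-v)
def save(n,f):
    im=grab_frame(n)[:,:,::-1]; cv2.imwrite('pics/'+f,im); return im
E
python3 - <<'E'
from h import *
np.set_printoptions(precision=1,suppress=True)
a=save('scene','s0.png');b=save('top','t0.png')
cv2.imwrite('pics/both.png',cv2.resize(np.vstack([a,b]),(800,1200))[:, :])
for n in('scene','top'):
    c=calibration(n);print(c['position'],c['intrinsics'],c['attitude'])
    for q in('shield_box','drawer_handle','peg_mid','peg_tip','tag','tag_hole','blank','tag_stand'):
        print(n,q,[(np.round(r['centre'],1),round(r['confidence'],2)) for r in pinpoint(q,n)][:4])
s=manip.observe();print(s['tool_pos'],s['eef_rot'],s['ft_force'],s['width'],manip.tcp_to_grasp)
E
```

```text
[1477.8 -575.9 1196.7] [[545.8   0.  283.5]
 [  0.  545.8 206.4]
 [  0.    0.    1. ]] [ 0.8  0.5 -0.2 -0.3]
scene shield_box [(array([386.5, 186.3]), 0.21)]
scene drawer_handle [(array([315.8, 208.2]), 0.96)]
scene peg_mid [(array([275.8, 250.5]), 0.82), (array([443.8, 221.5]), 0.65)]
scene peg_tip [(array([269.4, 239.5]), 0.65)]
scene tag [(array([376.2, 189.2]), 0.58)]
scene tag_hole [(array([383. , 164.8]), 0.83)]
scene blank []
scene tag_stand [(array([388.3, 184.6]), 0.86), (array([351.8, 151.7]), 0.56), (array([375.9, 184.6]), 0.3)]
[ 311.1  -22.1 1223. ] [[410.1   0.  277.5]
 [  0.  410.1 206.7]
 [  0.    0.    1. ]] [-0.7  0.7 -0.1  0.1]
top shield_box [(array([285.6, 142.8]), 0.56)]
top drawer_handle [(array([265.2, 183.6]), 0.92)]
top peg_mid [(array([334.4, 143.9]), 0.73), (array([181.7, 153.5]), 0.18)]
top peg_tip [(array([328.1, 160. ]), 0.76)]
top tag [(array([161.6, 230.6]), 0.5)]
top tag_hole [(array([151.8, 225.5]), 0.55)]
top blank [(array([132.8, 224.3]), 0.47)]
top tag_stand [(array([148. , 229.8]), 0.95), (array([153.3, 292.4]), 0.75)]
[ 243.4 -602.7  226.8] [ 1.   0.2 -0.   0. ] [-0.4 -0.9 -0.5] 1.0030970385822047 18.8
```

View pics/s0.png

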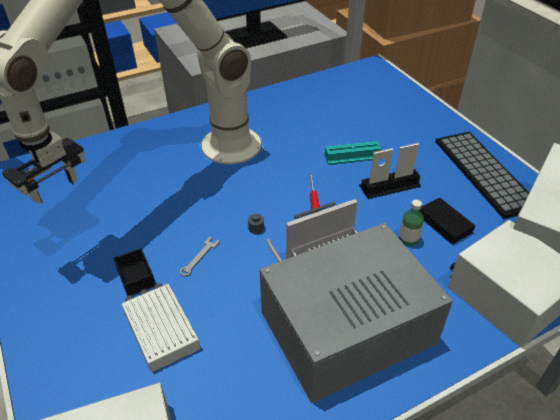

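View pics/t0.png

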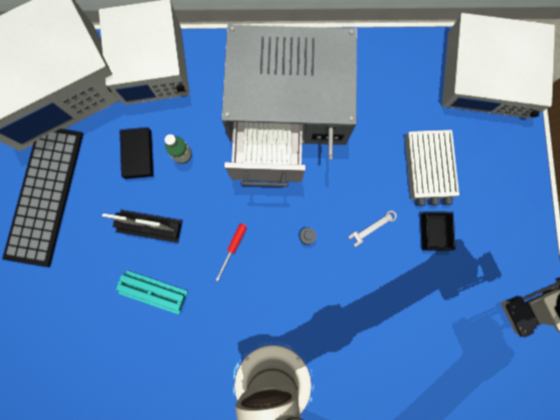

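Scene view: candidates for the tag are the plate with the hole at (381,165), the blank at (406,160). Candidate stands are the black one at (390,184) and the turquoise, empty look-alike at (353,152). In the top view the tag is the plate at (160,224), the blank at (125,218), the black stand at (148,227), the turquoise one at (152,292), and the peg runs (331,128)–(331,158). I choose the holed plate in the black stand and check it in crops.

Run:
```python
from h import *
np.set_printoptions(precision=1,suppress=True)
s=cv2.imread('pics/s0.png');t=cv2.imread('pics/t0.png')
def crop(im,x,y,w,h,f): return cv2.resize(im[y:y+h,x:x+w],None,fx=f,fy=f,interpolation=cv2.INTER_CUBIC)
A=crop(s,355,135,80,60,5);B=crop(t,95,195,100,60,4);C=crop(t,220,110,150,85,5)
o=np.zeros((600,800,3),np.uint8)
o[:300,:400]=A;o[:240,400:800]=B
C=crop(t,220,110,150,85,3.4);o[305:305+C.shape[0],:C.shape[1]]=C[:295]
D=crop(s,260,190,90,90,3.2);o[305:305+D.shape[0],511:511+D.shape[1]]=D[:295]
cv2.imwrite('pics/c0.png',o)
for q,n in(('tag_stand','top'),('tag','top'),('blank','top'),('tag','scene'),('blank','scene'),('tag_stand','scene'),('shield_box','top'),('drawer_handle','top')):
    for r in regions_of(q,n)[:3]:
        m=r['mask'].astype(np.uint8); print(q,n,round(r['confidence'],2),np.round(r['centre'],1),m.sum(),cv2.boxPoints(cv2.minAreaRect(cv2.findNonZero(m))).round(1).tolist())
print('hole',tri(('scene',(383,164.8)),('top',(151.8,225.5))))
print('tip',tri(('scene',(269.4,239.5)),('top',(328.1,160))))
print('mid',tri(('scene',(275.8,250.5)),('top',(334.4,143.9))), onz('top',(334.4,143.9),155))
print('tip z',onz('top',(328.1,160),161),onz('scene',(269.4,239.5),161),'handle',onz('top',(265.2,183.6),135),onz('scene',(315.8,208.2),135))
print('stand',onz('top',(148,229.8),0),onz('scene',(388.3,184.6),0))
print('box',onz('top',(285.6,142.8),0))
```

```text
tag_stand top 0.74 [152.4 291.4] 1719 [[114.30000305175781, 292.0], [122.69999694824219, 267.79998779296875], [188.60000610351562, 290.8999938964844], [180.1999969482422, 315.1000061035156]]
tag_stand top 0.71 [150.  229.9] 1238 [[112.4000015258789, 231.6999969482422], [116.30000305175781, 208.1999969482422], [182.5, 219.39999389648438], [178.5, 242.89999389648438]]
tag_stand top 0.61 [265.4 155.9] 4411 [[224.1999969482422, 184.89999389648438], [226.5, 120.69999694824219], [305.79998779296875, 123.5], [303.5, 187.6999969482422]]
tag top 0.51 [154.2 225.4] 186 [[135.1999969482422, 223.8000030517578], [136.5, 217.5], [173.0, 224.8000030517578], [171.8000030517578, 231.1999969482422]]
blank top 0.42 [117.4 218.6] 157 [[103.19999694824219, 217.39999389648438], [104.4000015258789, 212.1999969482422], [138.6999969482422, 220.1999969482422], [137.5, 225.3000030517578]]
blank top 0.2 [154.2 224.1] 134 [[137.1999969482422, 223.10000610351562], [138.39999389648438, 218.39999389648438], [171.60000610351562, 226.60000610351562], [170.39999389648438, 231.39999389648438]]
tag scene 0.63 [377.8 167
[... 972 characters left out ...]
 184.10000610351562], [225.1999969482422, 22.700000762939453], [359.29998779296875, 27.799999237060547], [353.20001220703125, 189.1999969482422]]
drawer_handle top 0.77 [266.1 153.9] 4299 [[224.5, 184.5], [226.0, 121.19999694824219], [304.20001220703125, 123.0999984741211], [302.6000061035156, 186.5]]
hole (array([443.7, 332.4,  95.5]), np.float64(5.752546068152384))
tip (array([ 609.5, -154.3,  155.5]), np.float64(2.602478765279713))
mid (array([ 654.5, -165.9,  163.1]), np.float64(14.824268871933784)) [ 653.8 -173.7  155. ]
tip z [ 607.4 -154.7  161. ] [ 614.6 -155.3  161. ] handle [549.9  14.2 135. ] [548.4  24.4 135. ]
stand [440.7 370.4   0. ] [447.1 369.4   0. ]
box [708.3 -44.7   0. ]
```

View pics/c0.png

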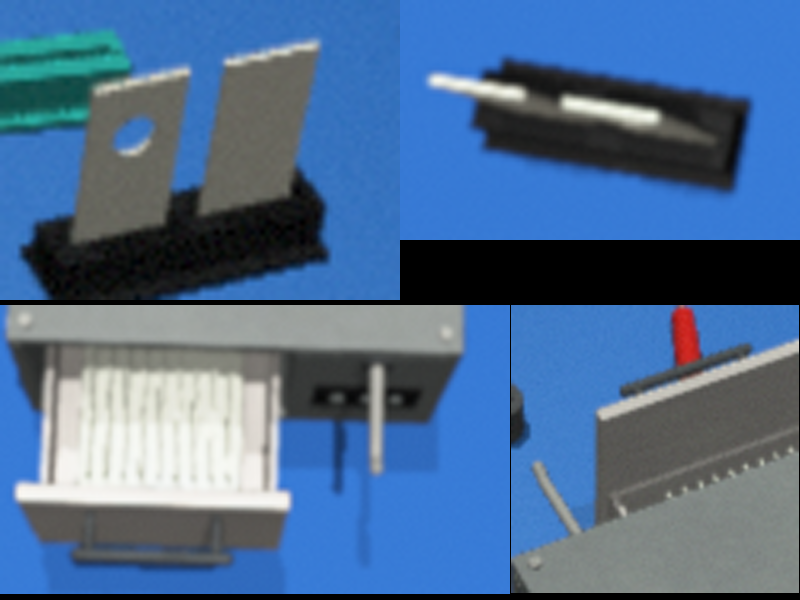

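Run:
```python
from h import *
np.set_printoptions(precision=1,suppress=True)
g=lambda x,y,z:onz('top',(x,y),z)
L,Rr=g(222.4,120.3,180),g(355.9,123.8,180);print('box edge',L,Rr,np.linalg.norm(L-Rr)); v=L-Rr
yaw=np.arctan2(-v[0],v[1]);print('yaw deg',np.degrees(yaw),'mid',(L+Rr)/2)
print('pegtip',g(330.6,159.1,161))
a,b=g(242,183,135),g(287.6,185.6,135);print('handle',a,b,(a+b)/2,np.linalg.norm(a-b),np.degrees(np.arctan2(-(a-b)[0],(a-b)[1])))
for n,p,q in(('tag',(135.75,220.25),(160,224.5)),('blank',(102.5,214.75),(126.5,218.75))):
    a,b=g(*p,158),g(*q,158);d=a-b;print(n,a,b,(a+b)/2,np.linalg.norm(d),np.degrees(np.arctan2(-d[0],d[1])))
# tag from scene: hole & top edge; crop scale5 offset(355,135)
print('scene hole z116',onz('scene',(355+133/5,135+135/5),116))
for p in((92,90),(189,70),(223,62),(319,42)):print('scene top',onz('scene',(355+p[0]/5,135+p[1]/5),158))
# box top corners scene: front right top (265,267?) 
print('peg tip scene', onz('scene',(260+28/3.2+0,190+(462-305)/3.2) if 0 else (260+(538-511)/3.2,190+(463-305)/3.2),161))
print('box corner scene',onz('scene',(260+(515-511)/3.2,190+(563-305)/3.2),180))
print('handle scene',[onz('scene',(260+(x-511)/3.2,190+(y-305)/3.2),135) for x,y in((624,390),(748,350))])
print('gripper check: tcp proj',proj('top',manip.observe()['tool_pos']),proj('scene',manip.observe()['tool_pos']))
print(R.from_quat(manip.observe()['eef_rot']).as_matrix())
```

```text
box edge [713.6 126.6 180. ] [ 700.9 -228.9  180. ] 355.7672105052919
yaw deg -2.0419621418367004 mid [707.2 -51.1 180. ]
pegtip [ 609.8 -161.5  161. ]
handle [552.1  77.2 135. ] [543.9 -46.4 135. ] [548.   15.4 135. ] 123.91543089520788 -3.762157919902021
tag [449.3 352.9 158. ] [437.6 288.8 158. ] [443.4 320.9 158. ] 65.1099421173211 -10.31184601647011
blank [464.4 441.1 158. ] [453.4 377.4 158. ] [458.9 409.2 158. ] 64.64695197893856 -9.839507915832703
scene hole z116 [450.  322.9 116. ]
scene top [442.2 291.5 158. ]
scene top [454.2 355.8 158. ]
scene top [457.7 379.2 158. ]
scene top [469.7 444.5 158. ]
peg tip scene [ 613.  -157.3  161. ]
box corner scene [ 711.6 -226.7  180. ]
handle scene [array([550.2, -42.4, 135. ]), array([558.3,  78.4, 135. ])]
gripper check: tcp proj [524.6 300. ] [ 55.  190.9]
[[ 0.9  0.4  0. ]
 [ 0.4 -0.9  0. ]
 [ 0.  -0.  -1. ]]
```

The crops confirm it: in the black stand the tag is the plate with the hole (the −y slot), and the blank is beside it at larger y. The drawer is about 120 mm open. I start towards the handle front.

Call:
step_arm:
  commands: [1,125,310,20,0,0,-13,1,125,310,20,0,0,-13,1,125,310,20,0,0,-13,1,125,310,20,0,0,-13,1,125,310,20,0,0,-13,1,125,310,20,0,0,-13,1,245,618,20,0,0,-26,1,245,618,20,0,0,-26,1,245,618,20,0,0,-26,1,245,618,20,0,0,-26]

```text
time_s: 2.55
tool_pos: [457.5, -64.5, 247.3]
eef_rot: [0.999, -0.035, 0.001, 0.0]
ft_force: [2.0, -0.5, 0.1]
width: 0.014
finger_force: 0.0
```

Call:
step_arm:
  commands: [1,2,2,0,0,0,1,1,2,2,0,0,0,1,1,2,2,-60,0,0,1,1,2,2,-125,0,0,1,1,2,2,-125,0,0,1,1,2,2,-125,0,0,1]

```text
time_s: 3.3
tool_pos: [459.6, -65.1, 123.1]
eef_rot: [1.0, -0.027, 0.001, 0.0]
ft_force: [0.5, -0.2, 1.2]
width: 0.006
finger_force: 0.0
```

Run:
```python
from h import *
np.set_printoptions(precision=2,suppress=True)
s=manip.observe();print(s['tool_pos'],s['qpos'])
M=R.from_quat(s['eef_rot']).as_matrix();print(M)
a=save('top','t1.png');b=save('scene','s1.png')
A=cv2.resize(a[110:260,200:360],None,fx=4,fy=4);B=cv2.resize(b[150:290,230:350],None,fx=4,fy=4)
cv2.imwrite('pics/c1.png',A[:, :640])
print('tcp px',(proj('top',s['tool_pos'])-[200,110])*4)
```

```text
[459.61 -65.08 123.08] [ 0.67  0.36 -0.68  2.09  0.32  0.79 -1.83]
[[ 1.   -0.05  0.  ]
 [-0.05 -1.   -0.  ]
 [ 0.    0.   -1.  ]]
tcp px [378.9  427.97]
```

View pics/c1.png

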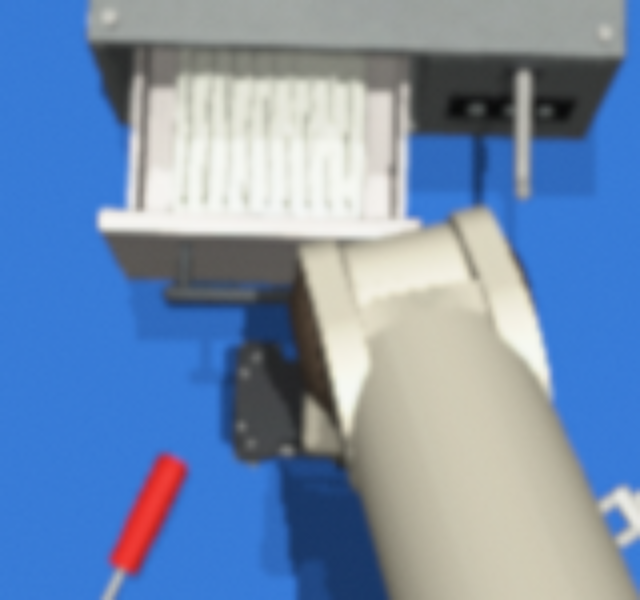

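Top crop: the closed fingers hang before the bar (bar at 165–290, 295 in the crop) and have stopped about 80 mm too far right. I centre on the bar.

Call:
step_arm:
  commands: [1,30,50,0,0,0,0,1,55,84,0,0,0,0,1,55,84,0,0,0,0,1,55,84,0,0,0,0,1,70,83,0,0,0,0,1,80,82,0,0,0,0,1,90,82,0,0,0,0,1,100,81,0,0,0,0]

```text
time_s: 4.4
tool_pos: [559.2, 16.3, 121.5]
eef_rot: [1.0, -0.027, -0.0, 0.0]
ft_force: [-2.1, -0.8, 1.1]
width: 0.006
finger_force: 0.9
```

Call:
step_arm:
  commands: [1,12,-1,0,0,0,0,1,24,-1,0,0,0,0,1,36,-2,0,0,0,0,1,46,-2,0,0,0,0,1,56,-3,0,0,0,0,1,62,-3,0,0,0,0,1,67,-3,0,0,0,0,1,72,-4,0,0,0,0]

```text
time_s: 5.4
tool_pos: [631.0, 13.5, 121.8]
eef_rot: [1.0, -0.026, 0.0, -0.0]
ft_force: [-0.7, 0.1, -0.7]
width: 0.003
finger_force: 0.7
```

Call:
step_arm:
  commands: [1,3,0,0,0,0,0,1,6,0,0,0,0,0,1,9,0,0,0,0,0,1,12,0,0,0,0,0,1,15,-1,0,0,0,0,1,18,-1,0,0,0,0,1,20,-1,0,0,0,0]

```text
time_s: 6.28
tool_pos: [647.7, 12.6, 121.8]
eef_rot: [1.0, -0.026, -0.003, 0.0]
ft_force: [-10.1, 1.1, 6.5]
width: 0.009
finger_force: 5.2
```

Run:
```python
from h import *
a=save('top','t2.png');b=save('scene','s2.png')
A=cv2.resize(a[100:240,210:370],None,fx=3.5,fy=3.5);print(A.shape)
B=cv2.resize(b[160:300,230:340],None,fx=2,fy=2)
o=np.zeros((490,790,3),np.uint8);o[:,:560]=A;o[:280,560:780]=B;cv2.imwrite('pics/c2.png',o)
```

```text
(490, 560, 3)
```

View pics/c2.png

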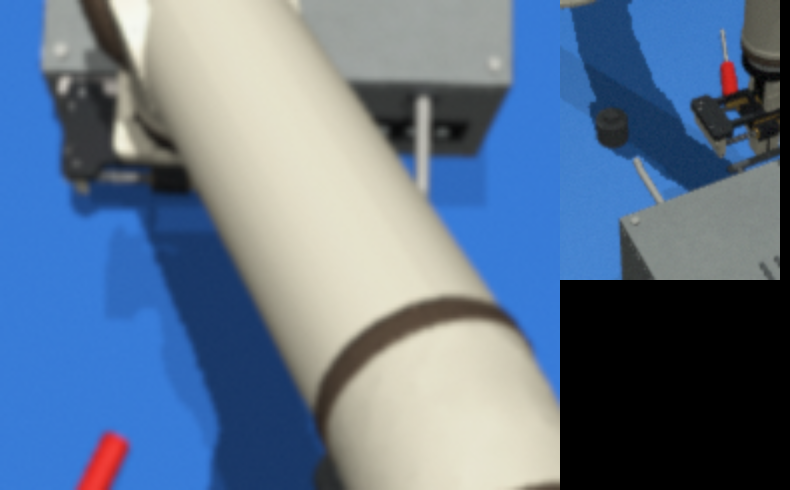

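The drawer is nearly in (the arm covers the front); force of 10 N says it's in the catch. I push on slowly.

Call:
step_arm:
  commands: [1,2,0,0,0,0,0,1,4,0,0,0,0,0,1,6,0,0,0,0,0,1,8,0,0,0,0,0]

```text
time_s: 6.88
tool_pos: [659.2, 12.0, 121.8]
eef_rot: [1.0, -0.026, 0.0, -0.0]
ft_force: [-6.6, 1.7, 1.8]
width: 0.006
finger_force: 3.2
```

Call:
step_arm:
  commands: [1,2,0,0,0,0,0,1,4,0,0,0,0,0,1,5,0,0,0,0,0,1,5,0,0,0,0,0]

```text
time_s: 7.38
tool_pos: [659.3, 12.0, 121.7]
eef_rot: [1.0, -0.026, -0.005, 0.001]
ft_force: [-16.8, 0.4, 13.2]
width: 0.006
finger_force: 8.5
```

Call:
step_arm:
  commands: [1,-20,1,0,0,0,0,1,-70,4,0,0,0,0,1,-120,20,60,0,0,10,1,-160,60,125,0,0,20,-1,-200,110,150,0,0,30,-1,-205,160,150,0,0,40,-1,-205,210,150,0,0,50,-1,-205,250,150,0,0,60,-1,-205,290,150,0,0,70,-1,-205,290,150,0,0,80]

```text
time_s: 8.62
tool_pos: [458.4, 306.4, 272.7]
eef_rot: [0.779, 0.627, 0.002, -0.001]
ft_force: [-0.6, -0.1, -0.6]
width: 0.607
finger_force: 0.0
```

Run:
```python
from h import *
np.set_printoptions(precision=2,suppress=True)
s=manip.observe();print(s['tool_pos'],s['qpos'],R.from_quat(s['eef_rot']).as_matrix()[:,0])
a=save('top','t3.png');b=save('scene','s3.png')
A=cv2.resize(a[100:180,215:365],None,fx=5,fy=5)
B=cv2.resize(b[160:290,230:360],None,fx=1.5,fy=1.5)
o=np.zeros((600,760,3),np.uint8);o[:400,:750]=A;o[400:595,:195]=B
C=cv2.resize(a[190:255,90:200],None,fx=3,fy=3);o[400:595,200:530]=C
cv2.imwrite('pics/c3.png',o)
for q in('peg_tip','peg_mid','drawer_handle','tag_hole'):
  for n in('top','scene'): print(q,n,[(np.round(r['centre'],1),round(r['confidence'],2)) for r in pinpoint(q,n)][:2])
```

```text
[458.44 306.36 272.69] [ 0.23  0.46 -1.13  1.74  0.44  1.22 -1.23] [0.21 0.98 0.  ]
peg_tip top [(array([329.7, 158. ]), 0.61)]
peg_tip scene [(array([266.1, 241.1]), 0.86), (array([255.2, 226.9]), 0.6)]
peg_mid top [(array([332.3, 142.3]), 0.69), (array([266.6, 135.6]), 0.63)]
peg_mid scene [(array([271.8, 249.2]), 0.92)]
drawer_handle top []
drawer_handle scene [(array([266. , 238.5]), 0.44), (array([337. , 238.9]), 0.42)]
tag_hole top []
tag_hole scene [(array([381.8, 160.9]), 0.96)]
```

View pics/c3.png

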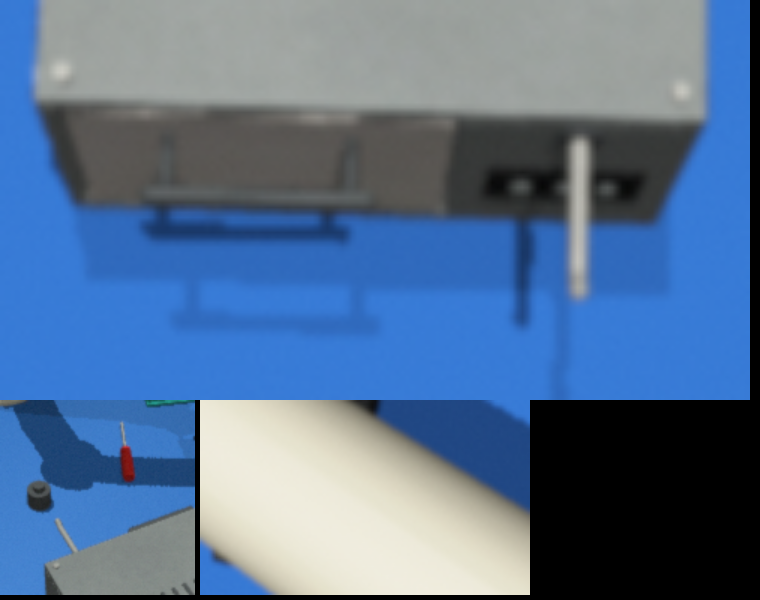

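Top crop: the drawer front is flush with the face, and the handle bar is at (145–365,198). The peg runs from (578,137) to its end at (578,298), which is full-image (330.6,159.6).

Run:
```python
from h import *
np.set_printoptions(precision=1,suppress=True)
def P(x,y,z): return onz('top',(215+x/5-.4,100+y/5-.4),z)
for n,p,q,z in(('top',(36,103),(706,122),180),('bot',(78,204),(658,221),0),('handle',(145,194),(365,201),135)):
    a,b=P(*p,z),P(*q,z);d=a-b;print(n,(a+b)/2,np.linalg.norm(d),np.degrees(np.arctan2(-d[0],d[1])))
print('peg end',P(578,298,161),'shaft out50',P(578,215,155),'base',P(578,137,155))
print('scene tip',onz('scene',(266.1,241.1),161),'mid',onz('scene',(271.8,249.2),155),'top',onz('top',(329.7,158),161),onz('top',(332.3,142.3),155))
print(tri(('scene',(266.1,241.1)),('top',(329.7,158))),tri(('scene',(271.8,249.2)),('top',(332.3,142.3))))
print('hole scene',onz('scene',(381.8,160.9),116))
```

```text
top [707.1 -50.2 180. ] 357.11713459820027 -2.1703338594736543
bot [710.5 -52.5   0. ] 359.5882568295918 -2.2005216024878513
handle [675.5  12.9 135. ] 121.58967737316522 -2.352922619587653
peg end [ 609.6 -160.4  161. ] shaft out50 [ 657.6 -162.4  155. ] base [ 701.7 -163.6  155. ]
scene tip [ 615.6 -165.3  161. ] mid [ 642.5 -162.9  155. ] top [ 612.9 -159.2  161. ] [ 658.4 -168.1  155. ]
(array([ 613.1, -161.7,  156.9]), np.float64(4.44790433394022)) (array([ 653.6, -167.2,  168.3]), np.float64(2.015983744676419))
hole scene [445.8 326.7 116. ]
```

Call:
step_arm:
  commands: [-1,-13,17,0,0,0,2,-1,-13,17,0,0,0,2,-1,-13,17,-50,0,0,2,-1,-13,17,-100,0,0,2,-1,-13,17,-125,0,0,2,-1,-13,17,-138,0,0,2,-1,-13,17,-138,0,0,2]

```text
time_s: 10.0
tool_pos: [445.5, 319.0, 133.5]
eef_rot: [0.772, 0.636, -0.0, -0.0]
ft_force: [-0.4, 1.0, -0.0]
width: 0.998
finger_force: 0.0
```

Run:
```python
from h import *
np.set_printoptions(precision=2,suppress=True)
s=manip.observe();print(s['tool_pos'],s['width'],s['ft_force'],R.from_quat(s['eef_rot']).as_matrix()[:,0])
b=save('scene','s4.png')
B=cv2.resize(b[95:215,330:450],None,fx=5,fy=5);cv2.imwrite('pics/c4.png',B)
print('tcp',5*(proj('scene',s['tool_pos'])-[330,95]))
```

```text
[445.52 319.04 133.5 ] 0.9980664652555208 [-0.38  1.04 -0.01] [ 0.19  0.98 -0.  ]
tcp [252.13 311.  ]
```

View pics/c4.png

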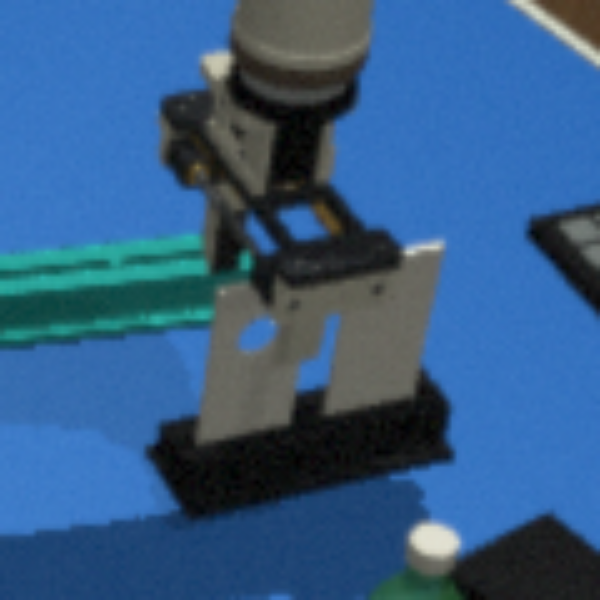

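Scene crop: the fingers straddle the tag (hole at (257,334)); the near finger hides its right part, and the blank stands clear to the right. I close.

Call:
step_arm:
  commands: [1,0,0,0,0,0,0,1,0,0,0,0,0,0,1,0,0,0,0,0,0,1,0,0,0,0,0,0,1,0,0,0,0,0,0,1,0,0,0,0,0,0]

```text
time_s: 10.8
tool_pos: [445.8, 318.8, 133.7]
eef_rot: [0.772, 0.636, -0.0, -0.0]
ft_force: [-0.4, 0.6, -0.4]
width: 0.397
finger_force: 0.0
```

Call:
step_arm:
  commands: [1,0,0,0,0,0,0,1,0,0,0,0,0,0,1,0,0,0,0,0,0,1,0,0,0,0,0,0,1,0,0,0,0,0,0,1,0,0,0,0,0,0]

```text
time_s: 11.55
tool_pos: [445.3, 319.0, 133.7]
eef_rot: [0.772, 0.636, -0.0, -0.0]
ft_force: [-2.3, 0.1, 2.0]
width: 0.061
finger_force: 30.0
```

Call:
step_arm:
  commands: [1,0,0,15,0,0,0,1,0,0,40,0,0,0,1,0,0,80,0,0,0,1,0,0,115,0,0,0,1,20,-60,115,0,0,4,1,35,-115,115,0,0,8,1,50,-170,115,0,0,8,1,65,-225,115,0,0,8,1,80,-280,115,0,0,8]

```text
time_s: 12.68
tool_pos: [526.9, 36.3, 250.0]
eef_rot: [0.726, 0.688, 0.001, 0.001]
ft_force: [0.2, 1.4, -1.2]
width: 0.061
finger_force: 30.0
```

Call:
step_arm:
  commands: [1,10,-60,0,0,0,1,1,20,-120,-20,0,0,1,1,30,-170,-45,0,0,1,1,33,-199,-71,0,0,1,1,33,-199,-71,0,0,1,1,33,-199,-71,0,0,1]

```text
time_s: 13.42
tool_pos: [559.5, -159.3, 178.9]
eef_rot: [0.719, 0.695, 0.001, 0.0]
ft_force: [0.1, -0.0, -0.9]
width: 0.06
finger_force: 30.0
```

Run:
```python
from h import *
np.set_printoptions(precision=2,suppress=True)
s=manip.observe();print(s['tool_pos'],s['qpos'],s['width'],R.from_quat(s['eef_rot']).as_matrix()[:,0])
b=save('scene','s5.png');a=save('top','t5.png')
o=np.zeros((500,800,3),np.uint8)
o[:480,:400]=cv2.resize(b[165:261,200:280],None,fx=5,fy=5);o[:400,400:]=cv2.resize(a[100:180,290:370],None,fx=5,fy=5);cv2.imwrite('pics/c5.png',o)
t=s['tool_pos'];print('tcp',5*(proj('scene',t)-[200,165]),'top',5*(proj('top',t)-[290,100]))
for n in('scene','top'):print(n,[(r['centre'],r['confidence']) for r in pinpoint('tag_hole',n)][:2])
```

```text
[ 559.49 -159.34  178.89] [ 1.    0.64 -1.07  1.76  0.62  1.12 -0.31] 0.05983041818399543 [0.03 1.   0.  ]
tcp [291.5  283.93] top [205.73 379.61]
scene [([259.1, 226.7], 0.93)]
top [([130.4, 223.9], 0.54), ([328.8, 177.6], 0.49)]
```

View pics/c5.png

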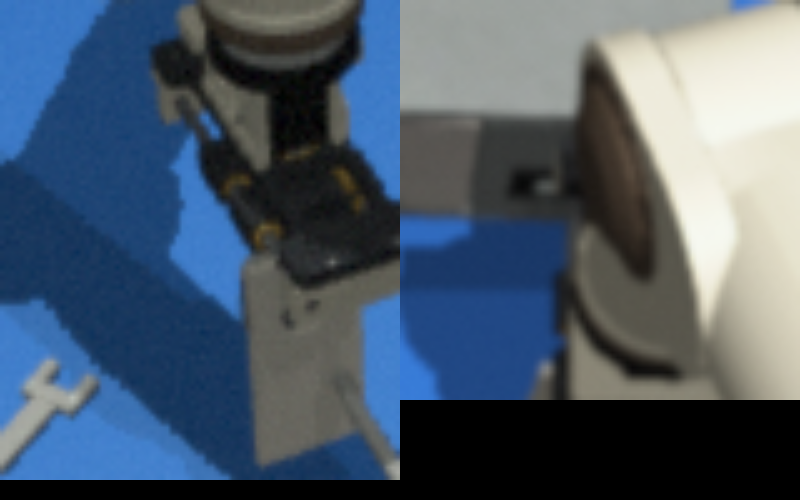

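Scene crop: the plate hangs from the fingers with lower corners at (262,467) and (358,430). The peg tip end is at about (343,380) in the crop, apparently right of the plate's middle because it is nearer the camera. I compute the plate's sideways offset.

Run:
```python
from h import *
np.set_printoptions(precision=1,suppress=True)
S=lambda x,y:(200+x/5-.4,165+y/5-.4)
def onx(px,x):
    p,d=ray('scene',px);return p+d*(x-p[0])/d[0]
for n,p in(('lt',(245,262)),('lb',(262,467)),('rb',(358,430)),('hole?',(295.5+2,308.5+2))):
    print(n,onx(S(*p),560))
print('corner z53',onz('scene',S(262,467),53.2),onz('scene',S(358,430),53.2))
print('peg tip end via scene on z161',onz('scene',S(343,378),161))
# before lift: hole estimated in stand
print('expected px for y offsets: lb',[5*(proj('scene',(560.6,-159.3+o-32,53.2))-[200,165])for o in(-6,-3,0,3,6)])
print('rb',[5*(proj('scene',(558.4,-159.3+o+32,53.2))-[200,165])for o in(-6,-3,0,3,6)])
print('pegend px pred',5*(proj('scene',(612,-160.5,161))-[200,165]))
```

```text
lt [ 560.  -186.2  209.7]
lb [ 560.  -183.9   48.5]
rb [ 560.  -124.1   47.3]
hole? [ 560.  -157.9  160.2]
corner z53 [ 563.8 -185.5   53.2] [ 564.7 -126.4   53.2]
peg tip end via scene on z161 [ 615.3 -159.2  161. ]
expected px for y offsets: lb [array([238.2, 468.8]), array([243.1, 466.9]), array([248. , 464.9]), array([252.9, 463. ]), array([257.8, 461. ])]
rb [array([339.8, 425. ]), array([344.6, 423.1]), array([349.4, 421.2]), array([354.1, 419.3]), array([358.9, 417.4])]
pegend px pred [335.8 372.7]
```

Call:
step_arm:
  commands: [1,0,-4,0,0,0,0,1,10,-4,0,0,0,0,1,20,-5,0,0,0,0,1,30,-5,0,0,0,0,1,40,-5,0,0,0,0,1,50,-6,0,0,0,0,1,60,-6,0,0,0,0,1,70,-7,0,0,0,0]

```text
time_s: 14.62
tool_pos: [629.5, -167.0, 177.7]
eef_rot: [0.719, 0.695, 0.0, -0.0]
ft_force: [0.8, 0.4, -0.2]
width: 0.063
finger_force: 30.0
```

Call:
step_arm:
  commands: [1,10,0,0,0,0,0,1,20,-1,0,0,0,0,1,20,-1,-4,0,0,0,1,20,-1,-8,0,0,0,1,20,-1,-11,0,0,0,1,20,-1,-13,0,0,0,1,20,-1,-13,0,0,0]

```text
time_s: 15.5
tool_pos: [648.6, -168.3, 164.6]
eef_rot: [0.719, 0.695, -0.0, -0.0]
ft_force: [-0.8, 0.1, -1.2]
width: 0.065
finger_force: 30.0
```

Run:
```python
from h import *
np.set_printoptions(precision=2,suppress=True)
s=manip.observe();print(s['tool_pos'],s['ft_force'],s['width'])
b=save('scene','s6.png')
cv2.imwrite('pics/c6.png',cv2.resize(b[190:280,225:325],None,fx=6,fy=6))
```

```text
[ 648.58 -168.29  164.57] [-0.78  0.08 -1.23] 0.06520641554243321
```

View pics/c6.png

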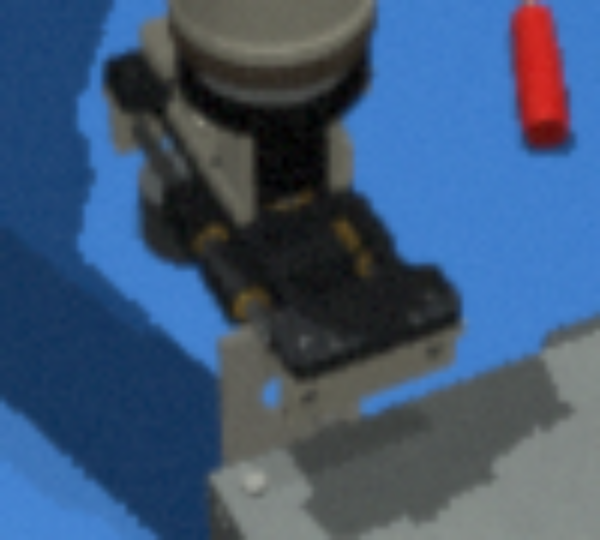

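Scene crop: the plate is on the peg side of the face, with the hole's left part showing at (270,390) and the peg no longer sticking out beside it. I lower until the peg carries the plate.

Call:
step_arm:
  commands: [1,0,0,-1,0,0,0,1,0,0,-2,0,0,0,1,0,0,-3,0,0,0,1,0,0,-3,0,0,0]

```text
time_s: 16.05
tool_pos: [649.0, -168.1, 162.5]
eef_rot: [0.719, 0.695, 0.0, 0.0]
ft_force: [-2.0, -0.7, 4.6]
width: 0.065
finger_force: 30.0
```

Call:
step_arm:
  commands: [0.4,0,0,0,0,0,0,0.4,0,0,0,0,0,0,0.4,0,0,0,0,0,0,0.4,0,0,0,0,0,0,0.4,0,0,0,0,0,0,0.4,0,0,0,0,0,0]

```text
time_s: 16.8
tool_pos: [648.8, -168.1, 161.7]
eef_rot: [0.719, 0.695, 0.0, -0.0]
ft_force: [0.4, 0.2, 0.0]
width: 0.301
finger_force: 0.0
```

Call:
step_arm:
  commands: [0.4,0,0,8,0,0,0,0.4,0,0,18,0,0,0,0.4,0,0,35,0,0,0,0.4,0,0,60,0,0,0,0.4,0,0,90,0,0,0,0.4,-60,30,110,0,0,0,0.4,-110,80,110,0,0,0,0.4,-150,130,110,0,0,0,0.4,-180,180,110,0,0,0,0.4,-200,230,110,0,0,0]

```text
time_s: 18.05
tool_pos: [449.0, 60.1, 272.5]
eef_rot: [0.72, 0.694, -0.0, 0.001]
ft_force: [0.1, 0.2, 1.2]
width: 0.301
finger_force: 0.0
```

Run:
```python
from h import *
np.set_printoptions(precision=2,suppress=True)
s=manip.observe();print(s['tool_pos'],s['ft_force'])
b=save('scene','s7.png');a=save('top','t7.png')
o=np.zeros((600,800,3),np.uint8)
o[:400,:400]=cv2.resize(b[200:280,240:320],None,fx=5,fy=5);o[:400,400:]=cv2.resize(a[100:180,290:370],None,fx=5,fy=5)
o[400:,:267]=cv2.resize(b,(267,200));o[400:,400:667]=cv2.resize(a,(267,200))
cv2.imwrite('pics/c7.png',o)
```

```text
[449.01  60.12 272.5 ] [0.12 0.17 1.18]
```

View pics/c7.png

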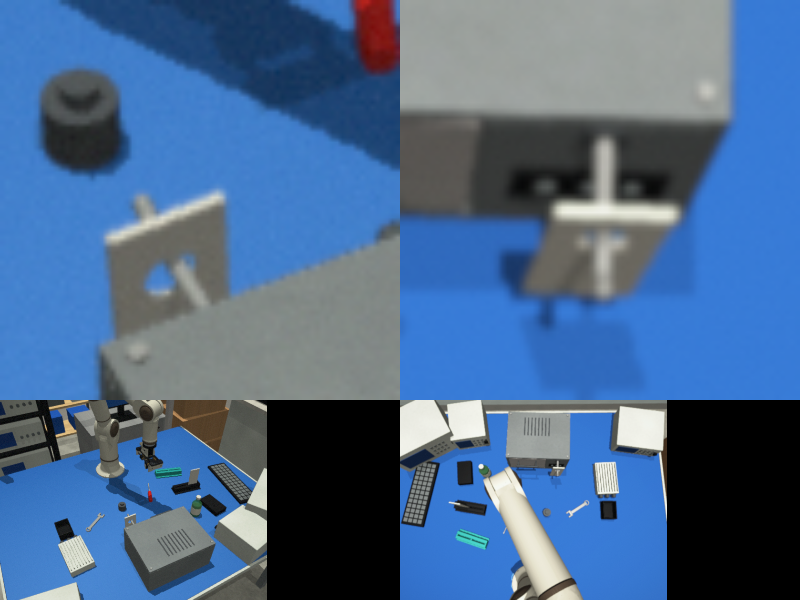

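The tag hangs on the peg by its hole (peg passing through at (175,270) in the scene crop). The blank is still in its slot and the bystanders are in place. I let it settle, then hand in.

Call:
step_arm:
  commands: [0.4,0,0,0,0,0,0,0.4,0,0,0,0,0,0,0.4,0,0,0,0,0,0,0.4,0,0,0,0,0,0,0.4,0,0,0,0,0,0,0.4,0,0,0,0,0,0,0.4,0,0,0,0,0,0,0.4,0,0,0,0,0,0,0.4,0,0,0,0,0,0,0.4,0,0,0,0,0,0]

```text
time_s: 19.4
tool_pos: [450.2, 58.8, 271.7]
eef_rot: [0.719, 0.695, 0.0, 0.0]
ft_force: [0.1, 0.0, -0.1]
width: 0.301
finger_force: 0.0
```

Call:
step_arm:
  commands: [0.4,0,0,0,0,0,0,0.4,0,0,0,0,0,0,0.4,0,0,0,0,0,0,0.4,0,0,0,0,0,0,0.4,0,0,0,0,0,0,0.4,0,0,0,0,0,0,0.4,0,0,0,0,0,0,0.4,0,0,0,0,0,0,0.4,0,0,0,0,0,0,0.4,0,0,0,0,0,0]

```text
time_s: 20.65
tool_pos: [450.2, 58.8, 271.7]
eef_rot: [0.719, 0.695, 0.0, -0.0]
ft_force: [-1.2, -1.0, -0.5]
width: 0.303
finger_force: 0.0
```

Run:
```python
from h import *
a=save('top','t8.png').astype(int);b=save('scene','s8.png').astype(int)
a0=cv2.imread('pics/t7.png').astype(int);b0=cv2.imread('pics/s7.png').astype(int)
print(abs(a-a0)[120:165,310:350].mean(),abs(b-b0)[230:275,255:290].mean(),abs(a-a0)[20:60,20:60].mean())
print(manip.finish_job())
```

```text
0.7261111111111112 1.8666666666666667 0.27416666666666667
the job is handed in; nothing more can be done
None
```

I handed the job in at about 21 s of the 61 s allowed: in the last pictures the drawer is pushed home and flush, the tag hangs freely by its hole on the peg, and the blank plate is still in its slot; the hand-in returned no verdict.

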